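Two-key interlock reset

TASK

Reset the interlock on the control box that stands on the bench: with the fingers push the sliding guard's upright lip until the guard is fully open, then press the two round keys that it covered together, one fingertip on each, all the way down, hold them down for three seconds and let go so that both spring back. Leave the guard open. This is work for the fingertips alone: do not pinch the guard's lip or touch its back, do not press the two square keys, and do not disturb the small plastic case, the nut and the flat steel strip beside the box.

Things in the scene. Friction and masses are not known exactly. Their poses are not given: they have to be found in the camera images.
- control_box: Grey box, 124 (x) x 112 (y) x 40 mm high, fixed to the bench. Origin: centre of its underside, directly below the midpoint between the two round keys. Its x axis points the way the guard opens; the end with a round plug (11 mm proud of the face) is +x; its y axis is the line through the two round keys. Along each long side (y = +-47.5 to +-54.5 mm) a bright rail rises 13 mm above the lid. A row of two square keys lies at box x = -42 mm and of two round keys at x = 0.
- guard (a joint): Sliding steel guard, a plate 32 (x) x 112 (y) x 3 mm on the rails, its top 57 mm above the bench; it hides the round keys when shut. Value in m: 0 shut (plate centred over the round keys), 0.040 fully open against its stop (plate moved 40 mm along the box's +x, clear of the keys). Starts shut or up to 10 mm open; friction about 1.5 N, stays where it is left.
- guard_lip (a point): Centre of the front (box -x) face of the guard's upright lip, the face to push toward box +x. The lip is 7 mm thick in x, 70 mm wide in y, and stands 22 mm above the plate (57 to 79 mm above the bench); this point is 68 mm above the bench and 9 mm on the +x side of the plate's centre, so 25 mm of the plate lie in front of it. It moves with the guard.
- lip_back (a point): Centre of the back (box +x) face of the guard's lip, 7 mm behind the front face. Touching the back means the lip is being pinched: not allowed.
- round_key_left (a joint): Round spring key, flat black head 22 mm across, at box y = +28 mm. Value in m: 0 up, 0.007 fully down; 4 N holds it fully down (force in proportion to travel).
- round_key_right (a joint): The same round key at box y = -28 mm: 56 mm between the key centres.
- round_key_left_top (a point): Centre of the left round key's top face, 50 mm above the bench when up (43 mm when fully down); axes as the box's.
- round_key_right_top (a point): The same for the right round key.
- square_key_left (a joint): Square spring key, 18 x 18 mm black head, at box x = -42, y = +28 mm, top 48 mm above the bench; must not be pressed. Value in m: 0 up, 0.005 down.
- square_key_right (a joint): The same square key at box y = -28 mm; must not be pressed.
- tip_case: Bystander: small closed plastic case, orange with a grey lid, 46 x 76 x 27 mm high, loose, beside the box on its -y side. Origin: centre of its underside.
- nut: Bystander: hexagon nut, 24 mm across flats, 14 mm high, loose, beside the box on its +y side. Origin: centre of its underside.
- offcut: Bystander: flat rusty steel strip with two holes, 40 x 110 x 8 mm, loose, beside the box on its -y side. Origin: centre of its underside.

How it is judged:
By the outcome, as a careful person would: the job done as asked, in the order asked, and still so for the second after the job is handed in, with the robot touching nothing.
It also fails if it takes over 42 s, if anything falls off the work surface, if the arm or the gripper's body presses on something with over 40 N, if the wrist force passes 120 N, or if a joint passes its speed limit or range.

ROBOT

A 6-joint arm with a two-finger parallel gripper is mounted at the origin on the work surface; the furniture and walls round the work are solid. World frame = base frame: x ahead of the robot, y to its left, z up, the work surface at z = 0. Lengths are in m, angles in rad, forces in N, time in s.
With the tool pointing down it reaches from about 0.2 to 0.875 m from the base axis. Payload 3.4 kg.
Tool frame: the origin (TCP) lies midway between the tips of the shut fingers; the grasp point (between the pads) lies 19 mm behind it (r.pinch_z is the distance from the TCP to the grasp point, in m); z points along the fingers, y is the line along which they close (so a half turn about z gives the same grasp; the last joint's range is limited). The gripper opens to 94 mm and grips with 3 to 60 N. Pads are 16 mm wide; open, the fingers measure 119 mm over their backs; the gripper's body (75 mm by 177 mm) begins 78 mm behind the grasp point.
Start: joints at [1.123, 0.276, 1.505, -0, 1.361, -0.121], TCP at [0.185, 0.545, 0.205] pointing down, gripper open.
Joint ranges: [-2.89, 2.89], [-0.75, 2.08], [0.22, 2.7], [-1.18, 4.32], [0.11, 2.71], [-2.7, 2.7]. Speed limits (rad/s): [2.57, 2.57, 3.14, 3.14, 3.14, 3.14].

INTERFACE

Orientations are given as a unit quaternion [w, x, y, z].
In Python, from cell import r, imaging, close_job, nets gives the robot as it stands. The module is installed in compiled form; this text tells all that it offers.
- The arm moves only by the shell command python3 -m pendant 'ROWS' [FORCE]. ROWS is JSON, a list of rows, each a list of 3 entries, a list of its own where there are three numbers: the shift along the tool's x, y, z in mm, then the turn, a rotation vector about the tool's x, y, z in degrees, then the opening, from -1 (shut) to 1 (fully open). In form: [[[dx, dy, dz], [wx, wy, wz], grip], ...]. A call has 1 to 8 rows; each row shifts and turns the commanded pose from where the row before left it, along the tool's axes as they then stand; what a row does not reach is not made up. A row lasts 1/8 s, in which the tool goes at most 62.5 mm and 10.7 degrees, less where a joint would pass 70% of its speed; a pose out of reach is approached as far as the arm can. A call with a gripper value outside its range is refused whole. The fingers move at their own pace and stop on an object; FORCE is the grip in N (left out, the last holds). Time passes only in rows, so rows that do not move let the fingers close. It gives the time, the measured TCP pose, the force, the opening and the grip force at its end, in the units of the state.
- r.sense(): the state, without advancing time (a new reading comes with each control period).
- imaging.capture(name): name is "scene" or "top" or "wrist"; returns a dict with "color" (420x560x3 uint8, red, green, blue), "range_z" (420x560 float32, m along the optical axis (not along the pixel's ray), 0 where there is no reading), "intrinsics" (3x3 intrinsics, pixels), "extrinsics" (4x4, takes a point from camera to world coordinates). Camera axes: x right, y down, z forward; pixel columns grow to the right and rows downward; lengths in m; the calibration is good to about 2 mm. A picture is of the moment at which its call begins.
- close_job(): hands the job in; it is judged then, once.
Trained networks look in a picture, given as the dict that the camera call returned (one of the last four; its "shot" number tells which), for a name from the list of things; names that differ only in an ending like _2 or _b are one class to them, and where a whole thing is asked for, a point or a joint stands for the part that bears it (a point fixed in the world has none). Each returns a list of dicts, best first, with "p" (0 to 1); they miss things now and then, are a little off and sometimes report something else, mostly with a low value. They report only what shows in the picture. A call takes as long as a camera call.
- nets.boxes_of(picture, target): "xyz" ([x, y, z] in m, in world coordinates, good to about 4 mm: the middle of the surface that is visible of it).
- nets.trace(picture, target): "region" (420x560 bool, what is visible of it).
The state is a dict: "t": time; "joint_pos": joint angles; "qvel": joint speeds; "effort": joint torques, N m; "ee_pos": TCP position; "tool_rot": TCP orientation; "ft_force": force on the tool from outside, world axes, zero at the start; "wrist_torque": the same for the moment, N m; "opening": finger opening in m; "finger_force": force on a finger pad.
Only numpy, scipy, OpenCV 4.12 (cv2) and the standard library are available. Lean on these libraries where they do the work, as an engineer would, in place of code of your own. Each camera call takes 0.05 s, during which the arm holds its last target. There are 200 camera calls.

## Working session

There is one attempt and no reset: what is moved stays moved. The work goes in short steps, Python scripts to look and compute and a shell command to move; the robot and the scene stay as the last step left them, time stands still between calls to the robot, and variables do not carry over. Pictures are saved under pics/ and viewed, at most 10 in all, crops included, and the job is handed in when it is done.

```bash
mkdir -p pics; cat > h.py <<'E'
import numpy as np, cv2
from cell import r, imaging, close_job, nets
from scipy.spatial.transform import Rotation as R
def cloud(p):
    z=p["range_z"]; K=np.array(p["intrinsics"]); T=np.array(p["extrinsics"])
    v,u=np.mgrid[:z.shape[0],:z.shape[1]]
    P=np.stack([(u-K[0,2])/K[0,0]*z,(v-K[1,2])/K[1,1]*z,z],-1)
    return P@T[:3,:3].T+T[:3,3]
def save(p,n): cv2.imwrite(f"pics/{n}.png",p["color"][:,:,::-1])
def tool():
    s=r.sense(); q=s["tool_rot"]; return np.array(s["ee_pos"]),R.from_quat([q[1],q[2],q[3],q[0]])
E
python3 - <<'E'
from h import *
np.set_printoptions(precision=4,suppress=True)
s=r.sense();print(s["t"],s["ee_pos"],s["tool_rot"],s["opening"])
for c in ("top","scene"):
    p=imaging.capture(c);save(p,c+"0")
    for n in ["control_box","guard","guard_lip","round_key_left","square_key_left","square_key_right","tip_case","nut","offcut"]:
        print(c,n,[(np.round(d["xyz"],4).tolist(),round(d["p"],2)) for d in nets.boxes_of(p,n)[:3]])
    if c=="top":
        C=cloud(p)
        for n in ["guard","control_box","guard_lip"]:
            t=nets.trace(p,n)
            if t:
                m=t[0]["region"]&(p["range_z"]>0); X=C[m]
                zz=X[:,2]; print(n,m.sum(),np.percentile(zz,[5,50,95]))
                k=X[(zz>.045)&(zz<.065)] if n!="control_box" else X
                print(cv2.minAreaRect((k[:,:2]*1000).astype(np.float32)))
E
```

```text
0.0 [0.1843 0.5441 0.2046] [-0.0002  0.1627  0.9867 -0.0009] 0.09386987915327888
top control_box [([0.4277, 0.2892, 0.0412], 0.76)]
top guard [([0.4305, 0.2869, 0.0574], 0.9)]
top guard_lip []
top round_key_left [([0.4327, 0.2903, 0.0595], 0.33)]
top square_key_left [([0.3955, 0.3318, 0.0447], 0.49)]
top square_key_right [([0.3822, 0.2775, 0.0447], 0.57)]
top tip_case [([0.3531, 0.1997, 0.0283], 0.87)]
top nut [([0.4448, 0.3784, 0.0147], 0.44), ([0.4327, 0.2935, 0.0553], 0.16)]
top offcut [([0.4246, 0.1632, 0.0064], 0.79)]
guard 1035 [0.0551 0.0581 0.0802]
((432.8841247558594, 288.9176330566406), (112.41167449951172, 30.519289016723633), 68.76404571533203)
control_box 4012 [0.0381 0.0427 0.0614]
((431.69439697265625, 289.4486389160156), (113.93113708496094, 133.623779296875), 67.79302215576172)
guard_lip 1014 [0.0551 0.0581 0.0804]
((433.3106384277344, 289.60247802734375), (111.58877563476562, 29.585214614868164), 69.24299621582031)
scene control_box [([0.4365, 0.2853, 0.0569], 0.62)]
scene guard [([0.4339, 0.2741, 0.0688], 0.58)]
scene guard_lip [([0.4372, 0.2713, 0.0699], 0.82)]
scene round_key_left []
scene square_key_left [([0.3568, 0.2249, 0.0273], 0.49)]
scene square_key_right []
scene tip_case [([0.3556, 0.226, 0.0287], 0.47)]
scene nut [([0.4474, 0.3864, 0.0091], 0.44)]
scene offcut [([0.4353, 0.2705, 0.072], 0.71)]
```

View pics/top0.png

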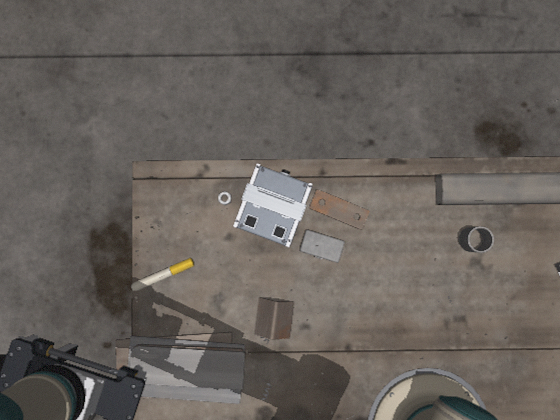

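View pics/scene0.png

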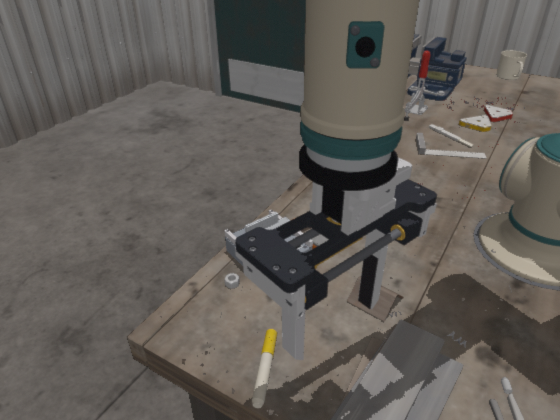

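The top view shows the box at about (273,203) with the square keys at (250,220) and (279,231). The guard and lip are above them at about (275,195), the plug is at (286,172), the case at (322,246), the nut at (224,198) and the strip at (338,207). Box yaw is about -21°.

```bash
cat >> h.py <<'E'
YAW=np.radians(-21.5); O=np.array([.4275,.2903,0])
B=R.from_euler("z",YAW)
def inbox(p): return B.inv().apply(np.asarray(p)-O)*1000
def go(bx,by,z):
    "remaining shift in tool axes (mm) and turn (deg) so that TCP is at box (bx,by) mm, height z mm, tool y along box -y/+y"
    p,q=tool(); t=O+B.apply([bx/1e3,by/1e3,0]); t[2]=z/1e3
    best=min((R.from_matrix(B.as_matrix()@np.diag(d)) for d in ([1,-1,-1],[-1,1,-1])),key=lambda g:(q.inv()*g).magnitude())
    return "shift",np.round(q.inv().apply(t-p)*1e3,1),"turn",np.round(np.degrees((q.inv()*best).as_rotvec()),1),"after-turn shift",np.round(best.inv().apply(t-p)*1e3,1),"box pos",np.round(inbox(p),1)
E
python3 -c "
from h import *
print(go(-3,0,150))
p,q=tool();print(q.as_matrix().round(3))"
```

```text
('shift', array([-308.7, -162.7,   55.5]), 'turn', array([0. , 0. , 2.8]), 'after-turn shift', array([-316.2, -147.6,   55.5]), 'box pos', array([-319.2,  147.6,  205.5]))
[[-0.947  0.321  0.   ]
 [ 0.321  0.947  0.   ]
 [-0.     0.    -1.   ]]
```

```bash
python3 -m pendant '[[[0,0,0],[0,0,2.8],-0.07],[[-45,-21,0],[0,0,0],-0.07],[[-45,-21,0],[0,0,0],-0.07],[[-45,-21,0],[0,0,0],-0.07],[[-45,-21,0],[0,0,0],-0.07],[[-45,-21,10],[0,0,0],-0.07],[[-45,-21,20],[0,0,0],-0.07],[[-46,-21,20],[0,0,0],-0.07]]'
python3 - <<'E'
from h import *
np.set_printoptions(precision=4,suppress=True)
p=imaging.capture("wrist");save(p,"w1");print(go(-3,0,150),r.sense()["opening"])
C=cloud(p)
for n in ["guard","square_key_left","square_key_right"]:
    for t in nets.trace(p,n)[:2]:
        m=t["region"]&(p["range_z"]>0)
        X=inbox(C[m]); X=X[X[:,2]>40]
        print(n,round(t["p"],2),np.percentile(X,[2,50,98],axis=0).round(1).tolist())
        if n=="guard":
            k=X[(X[:,2]>52)&(X[:,2]<61)];print(cv2.minAreaRect(k[:,:2].astype(np.float32)))
            l=X[X[:,2]>66];print("lip",np.percentile(l,[2,50,98],axis=0).round(1).tolist(),cv2.minAreaRect(l[:,:2].astype(np.float32)))
E
```

```text
t: 2.15
ee_pos: [0.4258, 0.2908, 0.1553]
tool_rot: [0.0, 0.187, 0.982, 0.001]
ft_force: [0.4, 0.7, 1.1]
opening: 0.0437
finger_force: 0.0
('shift', array([6. , 3.8, 2.6]), 'turn', array([-0.3,  0.2, -0.2]), 'after-turn shift', array([6. , 3.8, 2.6]), 'box pos', array([  3. ,  -3.8, 152.6])) 0.04380218593040813Traceback (most recent call last):
  File "<stdin>", line 9, in <module>
    return _quantile_unchecked(
        a, q, axis, out, overwrite_input, method, keepdims, weights)
    return _ureduce(a,
                    func=_quantile_ureduce_func,
    ...<5 lines>...
                    overwrite_input=overwrite_input,
                    method=method)
    r = func(a, **kwargs)
    result = _quantile(arr,
                       quantiles=q,
    ...<2 lines>...
                       out=out,
                       weights=wgt)
    slices_having_nans = np.isnan(arr[-1, ...])
                                  ~~~^^^^^^^^^
IndexError: index -1 is out of bounds for axis 0 with size 0
```

View pics/w1.png

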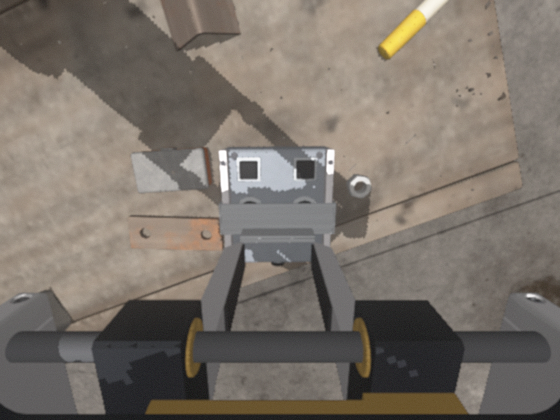

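The wrist view shows the square keys at (248,169) and (305,169). The guard plate covers rows 203 to 234, with the round keys just peeking out above it at (250,201) and (305,201). The fingertips are near (235,245) and (325,245). The yaw looks aligned.

```bash
python3 - <<'E'
from h import *
np.set_printoptions(precision=1,suppress=True)
p=imaging.capture("wrist");C=inbox(cloud(p)); z=p["range_z"]
for (u,v) in [(248,169),(305,169),(277,180),(277,212),(277,220),(277,238),(222,180),(332,180),(229,150),(320,150)]:
    print((u,v),z[v,u],C[v,u])
m=(z>0)&(abs(C[...,0])<80)&(abs(C[...,1])<70)
for lo,hi in [(36,44),(55,61),(66,84),(45,52)]:
    k=m&(C[...,2]>lo)&(C[...,2]<hi); k[235:]&=(np.arange(560)>245)&(np.arange(560)<312)
    X=C[k]; print(lo,hi,len(X))
    if len(X)>20: print(np.percentile(X,[1,50,99],axis=0),cv2.minAreaRect(X[:,:2].astype(np.float32)))
for n in ["square_key_left","square_key_right","round_key_left","round_key_right","guard"]:
    print(n,[(inbox(d["xyz"]).round(1),round(d["p"],2)) for d in nets.boxes_of(p,n)[:2]])
E
```

```text
Traceback (most recent call last):
  File "h.py", line 14, in inbox
    def inbox(p): return B.inv().apply(np.asarray(p)-O)*1000
                         ~~~~~~~~~~~~~^^^^^^^^^^^^^^^^^
  File "scipy/spatial/transform/_rotation.pyx", line 2580, in scipy.spatial.transform._rotation.Rotation.apply
ValueError: Expected input of shape (3,) or (P, 3), got (420, 560, 3).
```

```bash
sed -i 's/^def inbox.*/def inbox(p): return (np.asarray(p)-O)@B.as_matrix()*1000/' h.py; cat > m.py <<'E'
from h import *
np.set_printoptions(precision=1,suppress=True)
p=imaging.capture("wrist");C=inbox(cloud(p)); z=p["range_z"]
m=(z>0)&(abs(C[...,0])<80)&(abs(C[...,1])<70)
for lo,hi in [(36,44),(55,61),(66,84),(45,52)]:
    k=m&(C[...,2]>lo)&(C[...,2]<hi); k[235:]&=(np.arange(560)>245)&(np.arange(560)<312)
    X=C[k]; print(lo,hi,len(X))
    if len(X)>20: print(np.percentile(X,[1,50,99],axis=0),cv2.minAreaRect(X[:,:2].astype(np.float32)))
for n in ["square_key_left","square_key_right","round_key_left","round_key_right","guard"]:
    print(n,[(inbox(d["xyz"]).round(1),round(d["p"],2)) for d in nets.boxes_of(p,n)[:2]])
E
python3 m.py
```

```text
36 44 5758
[[-63.4 -47.8  37.5]
 [-27.   -0.6  40.3]
 [ 57.8  46.3  42.9]] ((-2.3808975219726562, 0.12195205688476562), (122.97772216796875, 97.5267562866211), 0.44031238555908203)
55 61 3205
[[-12.5 -57.   55.5]
 [  1.   -0.4  57.3]
 [ 18.2  55.9  59.6]] ((-15.79495620727539, -0.6474990844726562), (70.75878143310547, 114.85126495361328), 0.7220517992973328)
66 84 784
[[ 11.9 -32.5  66.3]
 [ 13.2  -0.5  78.4]
 [ 19.3  31.8  80.6]] ((15.912924766540527, -0.467559814453125), (8.295151710510254, 69.17449188232422), 0.6568670868873596)
45 52 913
[[-63.4 -53.5  45.3]
 [-43.2  18.4  48. ]
 [-11.3  52.4  51.9]] ((-36.99251174926758, -1.0359535217285156), (53.61838150024414, 113.91647338867188), 0.43864744901657104)
square_key_left [(array([-40.3,  24.9,  50. ]), 0.63), (array([ -39.9, -111.8,   31.9]), 0.44)]
square_key_right [(array([-41. , -29.7,  46.8]), 0.6), (array([ 8.1, -0.5, 54.2]), 0.41)]
round_key_left []
round_key_right []
guard [(array([ 6.6, -2.3, 55.3]), 0.58)]
```

```bash
sed -i 's/^YAW=.*/YAW=np.radians(-21.0); O=np.array([.4255,.2906,0])/' h.py; python3 -c "
from h import *
print(go(-4,0,64))"
```

```text
('shift', array([ 1.9, -1.9, 92.1]), 'turn', array([ 0.1,  0. , -0.4]), 'after-turn shift', array([ 1.8, -1.8, 92.1]), 'box pos', array([ -2.2,   1.8, 156.1]))
```

```bash
python3 -m pendant '[[[2,-2,20],[0,0,-0.4],-0.07],[[0,0,25],[0,0,0],-0.07],[[0,0,25],[0,0,0],-0.07],[[0,0,15],[0,0,0],-0.07],[[0,0,7],[0,0,0],-0.07],[[0,0,0],[0,0,0],-0.07]]'; python3 -c "
from h import *
p=imaging.capture('wrist');save(p,'w2');print(go(41,0,64),r.sense()['ft_force'])"
```

```text
t: 3.35
ee_pos: [0.4221, 0.2911, 0.0636]
tool_rot: [0.0, 0.183, 0.983, 0.0]
ft_force: [0.5, 0.1, 0.6]
opening: 0.0437
finger_force: 0.0
('shift', array([-44.1,   0.6,  -0. ]), 'turn', array([ 0. ,  0. , -0.1]), 'after-turn shift', array([-44.1,   0.6,  -0. ]), 'box pos', array([-3.1, -0.6, 64. ])) [ 0.556867    1.01550041 -0.36250013]
```

View pics/w2.png

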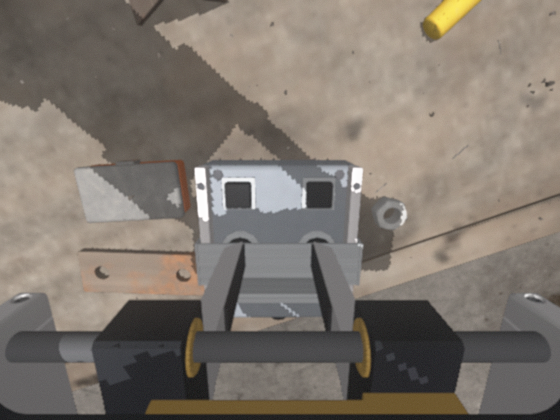

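The fingertips, at about (232,245) and (325,245), are over the plate in front of the lip (row ~288). Next is the push toward +x (tool -x).

```bash
python3 -m pendant '[[[-6,0,0],[0,0,0],-0.07],[[-6,0.6,0],[0,0,0],-0.07],[[-6,0,0],[0,0,0],-0.07],[[-6,0,0],[0,0,0],-0.07],[[-6,0,0],[0,0,0],-0.07],[[-6,0,0],[0,0,0],-0.07],[[-3,0,0],[0,0,0],-0.07],[[0,0,0],[0,0,0],-0.07]]'; python3 -c "
from h import *
print(go(41,0,64),r.sense()['ft_force'])"
python3 -m pendant '[[[-1.5,0,0],[0,0,0],-0.07],[[-1,0,0],[0,0,0],-0.07],[[0,0,0],[0,0,0],-0.07]]'; python3 -c "
from h import *
print(go(41,0,64),r.sense()['ft_force'])"
```

```text
t: 4.4
ee_pos: [0.4592, 0.277, 0.0634]
tool_rot: [0.0, 0.183, 0.983, -0.0]
ft_force: [0.0, 0.0, 0.5]
opening: 0.0439
finger_force: 0.0
('shift', array([-4.7,  0.6, -0.6]), 'turn', array([-0. ,  0. , -0.1]), 'after-turn shift', array([-4.7,  0.6, -0.6]), 'box pos', array([36.3, -0.6, 63.4])) [0.03528168 0.01437066 0.53187972]
t: 4.78
ee_pos: [0.4607, 0.2764, 0.0634]
tool_rot: [-0.0, 0.183, 0.983, -0.0]
ft_force: [-1.1, 0.0, 0.0]
opening: 0.0435
finger_force: 0.7
('shift', array([-3. ,  0.7, -0.6]), 'turn', array([-0. , -0. , -0.1]), 'after-turn shift', array([-3. ,  0.7, -0.6]), 'box pos', array([38. , -0.7, 63.4])) [-1.14908858  0.02256398  0.01763508]
```

```bash
for i in 1 2; do :; done; python3 -m pendant '[[[-1.5,0,0],[0,0,0],-0.07],[[-1.5,0,0],[0,0,0],-0.07],[[0,0,0],[0,0,0],-0.07]]'; python3 -m pendant '[[[-1,0,0],[0,0,0],-0.07],[[-1,0,0],[0,0,0],-0.07],[[0,0,0],[0,0,0],-0.07]]'
```

```text
t: 5.15
ee_pos: [0.4638, 0.2751, 0.0634]
tool_rot: [0.0, 0.183, 0.983, -0.0]
ft_force: [-1.7, 0.2, -0.3]
opening: 0.0438
finger_force: 0.5
t: 5.52
ee_pos: [0.4641, 0.275, 0.0634]
tool_rot: [-0.002, 0.184, 0.983, 0.0]
ft_force: [-5.0, 2.4, 2.2]
opening: 0.0438
finger_force: 2.8
```

The force is up to 5.5 N with no further motion, so the guard is at its stop. I'll give it one more small nudge, then back off, rise and look.

```bash
python3 -m pendant '[[[-1,0,0],[0,0,0],-0.07],[[0,0,0],[0,0,0],-0.07]]'; python3 -m pendant '[[[12,0,0],[0,0,0],-0.07],[[10,0,-12],[0,0,0],-0.07],[[10,0,-20],[0,0,0],-0.07],[[10,0,-20],[0,0,0],-0.07],[[0,0,0],[0,0,0],-0.07],[[0,0,0],[0,0,0],-0.07]]'; python3 m.py;  python3 -c "
from h import *
p=imaging.capture('wrist');save(p,'w3');print(go(0,0,60),r.sense()['ft_force'])"
```

```text
t: 5.78
ee_pos: [0.4641, 0.2751, 0.0634]
tool_rot: [-0.002, 0.184, 0.983, 0.0]
ft_force: [-6.9, 4.0, 3.3]
opening: 0.0436
finger_force: 3.7
t: 6.52
ee_pos: [0.4276, 0.2893, 0.1155]
tool_rot: [0.0, 0.183, 0.983, 0.0]
ft_force: [0.3, 0.2, 1.4]
opening: 0.0439
finger_force: 0.0
36 44 8459
[[-61.3 -47.4  38.1]
 [-21.5   0.3  40.4]
 [ 29.8  47.4  43.1]] ((-15.286287307739258, -0.20847702026367188), (106.83253479003906, 93.06934356689453), 89.90202331542969)
55 61 1834
[[ 24.1 -28.2  55.7]
 [ 37.3   0.2  57.3]
 [ 49.9  29.   60.3]] ((-3.4253768920898438, 2.3242950439453125), (108.53665924072266, 105.01105499267578), 2.092747688293457)
66 84 980
[[ 48.5 -26.7  66.3]
 [ 49.6   0.6  77.9]
 [ 55.5  27.7  80.3]] ((51.997737884521484, 0.60968017578125), (7.9899444580078125, 56.612945556640625), 0.026086919009685516)
45 52 2116
[[-57.9 -47.9  45.5]
 [-22.7  17.5  48.8]
 [  9.5  48.2  51.9]] ((-24.919456481933594, 0.00279998779296875), (74.02471923828125, 109.25404357910156), 0.15998555719852448)
square_key_left [(array([-42.1,  25. ,  49.8]), 0.93)]
square_key_right [(array([-39.9, -27.5,  48. ]), 0.66)]
round_key_left [(array([ 0.2, 27.4, 51.5]), 0.78), (array([  39. , -121.8,    8.5]), 0.69)]
round_key_right [(array([ -1.2, -27. ,  47.6]), 0.66), (array([-18.5,  92. ,  16.1]), 0.34)]
guard [(array([44.9,  0.6, 53.9]), 0.59)]
('shift', array([ 2.2,  0.7, 55. ]), 'turn', array([-0. , -0. , -0.1]), 'after-turn shift', array([ 2.3,  0.7, 55. ]), 'box pos', array([  2.3,  -0.7, 115. ])) [-0.67850555  0.8507107  -0.16345364]
```

View pics/w3.png

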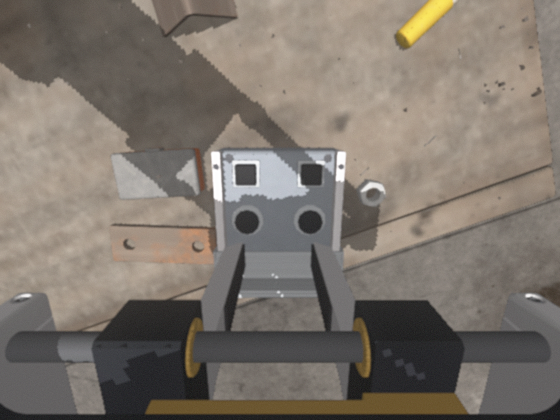

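The guard is open, with the plate edge at about row 250, and the round keys are exposed at (246,221) and (310,221). I'll centre over them and press.

```bash
python3 -m pendant '[[[2.2,0.7,20],[0,0,0],-0.07],[[0,0,20],[0,0,0],-0.07],[[0,0,15],[0,0,0],-0.07],[[0,0,5],[0,0,0],-0.07],[[0,0,0],[0,0,0],-0.07]]'; python3 -c "
from h import *
print(go(0,0,43),r.sense()['ft_force'])"
```

```text
t: 7.5
ee_pos: [0.4257, 0.2908, 0.0553]
tool_rot: [-0.0, 0.183, 0.983, -0.0]
ft_force: [0.1, -1.3, -0.0]
opening: 0.0439
finger_force: 0.0
('shift', array([ 0.1, -0.2, 12.3]), 'turn', array([-0. , -0. , -0.1]), 'after-turn shift', array([ 0.1, -0.2, 12.3]), 'box pos', array([ 0.1,  0.2, 55.3])) [ 0.10939811 -1.31676382 -0.00902408]
```

```bash
python3 -m pendant '[[[0,0,3],[0,0,0],-0.07],[[0,0,3],[0,0,0],-0.07],[[0,0,3],[0,0,0],-0.07],[[0,0,2],[0,0,0],-0.07],[[0,0,1],[0,0,0],-0.07],[[0,0,0],[0,0,0],-0.07]]'; python3 -m pendant '[[[0,0,0.8],[0,0,0],-0.07],[[0,0,0.6],[0,0,0],-0.07],[[0,0,0],[0,0,0],-0.07]]'
```

```text
t: 8.25
ee_pos: [0.426, 0.291, 0.0442]
tool_rot: [0.0, 0.183, 0.983, 0.0]
ft_force: [0.9, 0.3, 7.4]
opening: 0.0439
finger_force: 3.2
t: 8.62
ee_pos: [0.426, 0.291, 0.0432]
tool_rot: [0.001, 0.183, 0.983, 0.0]
ft_force: [-1.4, -0.5, 9.3]
opening: 0.0439
finger_force: 4.5
```

```bash
python3 -m pendant '[[[0,0,1],[0,0,0],-0.07],[[0,0,1],[0,0,0],-0.07],[[0,0,0],[0,0,0],-0.07]]'; python3 -c "
from h import *
s=r.sense();print(s['wrist_torque'],go(0,0,43))"
```

```text
t: 9.0
ee_pos: [0.426, 0.291, 0.0431]
tool_rot: [0.001, 0.183, 0.983, 0.001]
ft_force: [-3.4, -2.4, 22.0]
opening: 0.0435
finger_force: 11.2
[-0.50194992  0.87455506  0.00184543] ('shift', array([ 0.3, -0.6,  0.1]), 'turn', array([ 0.1,  0.1, -0.1]), 'after-turn shift', array([ 0.3, -0.6,  0.1]), 'box pos', array([ 0.3,  0.6, 43.1]))
```

Force is 22 N and the tips stopped at z = 43.1 mm, so both keys are bottomed with a balanced load. Now the hold, for more than 3 s.

```bash
H='hold'; python3 -m pendant '[[[0,0,0],[0,0,0],-0.07],[[0,0,0],[0,0,0],-0.07],[[0,0,0],[0,0,0],-0.07],[[0,0,0],[0,0,0],-0.07],[[0,0,0],[0,0,0],-0.07],[[0,0,0],[0,0,0],-0.07],[[0,0,0],[0,0,0],-0.07],[[0,0,0],[0,0,0],-0.07]]'; python3 -m pendant '[[[0,0,0],[0,0,0],-0.07],[[0,0,0],[0,0,0],-0.07],[[0,0,0],[0,0,0],-0.07],[[0,0,0],[0,0,0],-0.07],[[0,0,0],[0,0,0],-0.07],[[0,0,0],[0,0,0],-0.07],[[0,0,0],[0,0,0],-0.07],[[0,0,0],[0,0,0],-0.07]]';  python3 -m pendant '[[[0,0,0],[0,0,0],-0.07],[[0,0,0],[0,0,0],-0.07],[[0,0,0],[0,0,0],-0.07],[[0,0,0],[0,0,0],-0.07],[[0,0,0],[0,0,0],-0.07],[[0,0,0],[0,0,0],-0.07],[[0,0,0],[0,0,0],-0.07],[[0,0,0],[0,0,0],-0.07]]'; python3 -m pendant '[[[0,0,0],[0,0,0],-0.07],[[0,0,0],[0,0,0],-0.07],[[0,0,0],[0,0,0],-0.07],[[0,0,0],[0,0,0],-0.07]]'
```

```text
t: 10.0
ee_pos: [0.426, 0.291, 0.043]
tool_rot: [0.001, 0.183, 0.983, 0.001]
ft_force: [-4.2, -2.3, 22.7]
opening: 0.0437
finger_force: 11.1
t: 11.0
ee_pos: [0.426, 0.291, 0.0431]
tool_rot: [0.001, 0.183, 0.983, 0.001]
ft_force: [-3.9, -3.1, 22.5]
opening: 0.0432
finger_force: 11.1
t: 12.0
ee_pos: [0.426, 0.291, 0.0431]
tool_rot: [0.001, 0.183, 0.983, 0.001]
ft_force: [-3.6, -1.5, 22.4]
opening: 0.0437
finger_force: 11.1
t: 12.5
ee_pos: [0.4261, 0.2911, 0.0431]
tool_rot: [0.001, 0.183, 0.983, 0.001]
ft_force: [-4.5, -1.7, 22.5]
opening: 0.0434
finger_force: 11.1
```

```bash
python3 -m pendant '[[[0,0,-6],[0,0,0],-0.07],[[0,0,-12],[0,0,0],-0.07],[[0,0,-20],[0,0,0],-0.07],[[0,0,-30],[0,0,0],-0.07],[[0,0,-30],[0,0,0],-0.07],[[0,0,0],[0,0,0],-0.07],[[0,0,0],[0,0,0],-0.07]]'; python3 m.py;  python3 -c "
from h import *
p=imaging.capture('wrist');save(p,'w4');C=inbox(cloud(p));z=p['range_z']
for y in (28,-28):
  k=(z>0)&(np.hypot(C[...,0],C[...,1]-y)<8);print(y,k.sum(),np.median(C[k][:,2]))
print(r.sense()['ft_force'])"
```

```text
t: 13.38
ee_pos: [0.4248, 0.2904, 0.1371]
tool_rot: [-0.001, 0.183, 0.983, -0.0]
ft_force: [-0.3, -0.1, 0.6]
opening: 0.0437
finger_force: 0.0
36 44 7402
[[-61.6 -47.3  37.4]
 [-20.5   0.2  40.4]
 [ 28.8  47.3  42.9]] ((-15.795333862304688, -0.28339385986328125), (103.90829467773438, 91.94728088378906), 89.90502166748047)
55 61 1736
[[ 24.  -30.6  55.3]
 [ 36.9   0.2  57.3]
 [ 49.7  31.   60.5]] ((-2.122333526611328, 3.573974609375), (107.83930969238281, 101.86964416503906), 4.566384792327881)
66 84 891
[[ 48.5 -28.9  66.4]
 [ 49.8   1.1  78.1]
 [ 56.   30.2  80.4]] ((52.311031341552734, 0.48932838439941406), (61.23822021484375, 8.243260383605957), 89.79218292236328)
45 52 1829
[[-60.7 -50.3  45.3]
 [-26.2  17.4  48.7]
 [ 10.4  49.9  51.9]] ((-22.429988861083984, -0.10999679565429688), (109.0340805053711, 78.8749771118164), 89.95104217529297)
square_key_left [(array([-40.9,  24.4,  49.7]), 0.67), (array([-18.2,  89.2,  18. ]), 0.49)]
square_key_right [(array([-36.6, -27.9,  46. ]), 0.85)]
round_key_left [(array([-0.1, 26.5, 50.4]), 0.75), (array([  0.8, -30.2,  46.8]), 0.23)]
round_key_right [(array([  1.1, -32.6,  49.1]), 0.86)]
guard [(array([45.3, -1.3, 53.4]), 0.68)]
28 1045 202.88814770848683
-28 983 202.28169352047965
[0.13206836 0.49594188 0.21832056]
```

View pics/w4.png

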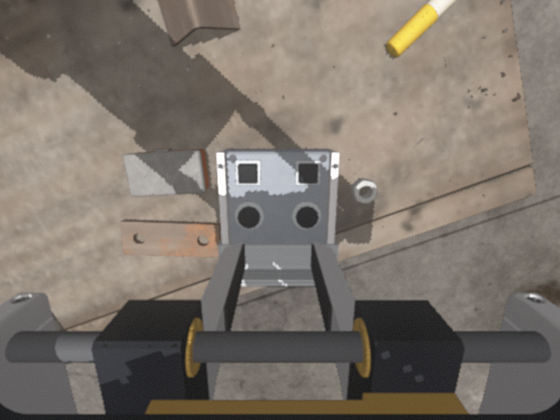

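The guard is still open, with its edge at row ~245. Both round keys are back up at (248,216) and (307,216), reading about 50 mm high. The case, nut and strip haven't moved, and the gripper is clear of everything.

```bash
python3 -c "
from h import *
print(close_job())"
```

```text
the job is handed in; nothing more can be done
None
```

The interlock is reset and the job is handed in: the guard was pushed to its stop and left open, and both round keys were pressed fully down together for about 3.5 s and sprang back, with the square keys, case, nut and strip untouched.

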